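# Stamp a bookmark and hold the tray out

### The job

Stamp the brass bookmark: with the tray home, press the press's side lever all the way down to its stop, then let go so that it springs back up. Then pull the sprung tray out by its upright handle until the lug on the tray's edge away from the lever is level with the steel marker on the base, and finish while still holding the handle with the tray there, so that I can lift the bookmark out. Leave everything else on the table where it is.

Things in the scene. Friction and masses are not known exactly. Their poses are not given: they have to be found in the camera images.
- press: Bookmark stamping press, dark iron, heavy and fixed to the table. Origin on the table under the ram; its own -x is the front (roughly towards the robot), +y its left side as seen from the robot, z up. Base plate 18 thick, 140 wide (y), from x -130 to +105; a head 60 wide (y -30 to +30), 90 to 160 high, reaches from x = -30 to +90 over the tray on a rear column. All mm, in this frame; the marker and the ways of tray and lever are parallel to these axes.
- lever (a joint): Angle (rad) of the sprung stamping lever on the press's right side (-y): 0 = up at rest (bar leans 25 degrees above level), 0.7 = down at its stop (15 degrees below level). It turns about the press's x axis through lever_pivot, its end moving down and slightly outward. A spring brings it back up when released; pressing at the grip takes 3 N at the top, 11 N at the stop. The ram moves down with it.
- lever_pivot (a point): Point on the lever's pivot axis: x 0, y -38, z 130 mm in the press frame.
- lever_grip: Wooden cross grip at the lever's end: a round bar 22 dia, 64 long, lying along the press's x axis; origin at its centre, 110 mm from lever_pivot. Pressed down from above, e.g. with shut fingers. It moves with the lever.
- tray (a joint): Travel (m) of the steel tray with the brass bookmark: 0 = home inside the press, grows as the tray is pulled out towards the press's front (press -x), end stop at 0.09. A spring pulls it home: 3.2 N at home rising by 0.8 N per cm (about 7 to 9 N at the mark); it goes home if let go.
- tray_handle: Upright wooden block handle standing on the tray's front end, 16 (press x) x 26 (press y) x 50 high; origin at the centre of its underside, 34 mm above the table on the tray's top, on the press's middle line, 88 mm in front of the press's origin when home. It moves with the tray. Its sides (press y) are free for fingers; nothing within 50 mm behind it above the tray's top.
- handle_mid (a point): Point at the middle of the tray handle, 62 mm above the table: a good grasp point, from above.
- tray_index (a point): Outer end, at the top, of the thin steel lug (4 mm in x) on the tray's left (+y) edge, 34 mm above the table, 35 mm in front of the press's origin when home. It moves with the tray, along press x.
- mark (a point): Inner end, at the top, of the steel marker: a thin upright blade (4 mm in press x, 14 wide, top 34 mm above the table) on a small foot on the press base's left edge, 2 mm outside the lug's path. Fixed; its place along the base differs from run to run, 45 to 70 mm ahead of the lug's home place. Its axes are the press's.
- hourglass_mid (a point): Loose tall sand-glass with steel end discs, 70 dia x 130 high; point at its centre. Bystander, stands near the press, behind it to the left.
- small_timer_mid (a point): Loose small sand-glass with pale wooden end discs, 52 dia x 85 high; point at its centre. Bystander, to the left.
- candle: Loose low white ceramic candle bowl, 88 dia x 40 high, origin at the centre of its underside. Bystander, near the press's front right corner.
- spectacles: Loose black-framed spectacles, about 125 wide x 130 long x 42 high, side arms opened; origin on the table midway under the lenses, arms reach to its +x. Bystander, just left of the press.
- mug: Loose white mug, 80 dia x 90 high, handle at its +y; origin at the centre of its underside. Bystander, to the left.
- book: Loose closed cloth-bound book, 200 x 139 x 28, origin at the centre of its underside. Bystander, to the right.
- remote: Loose black remote control, 160 x 42 x 18, origin at the centre of its underside. Bystander, to the right.

How it is judged:
By the outcome, as a careful person would: the job done as asked, in the order asked, and still so for the second after the job is handed in, while the arm keeps its last pose, push and grip.
It also fails if it takes over 58 s, if anything falls off the work surface, if the arm or the gripper's body presses on something with over 40 N, if the wrist force passes 120 N, or if a joint passes its speed limit or range.

### The arm

A 7-joint arm with a two-finger parallel gripper is mounted at the origin on the work surface. World frame = base frame: x ahead of the robot, y to its left, z up, the work surface at z = 0. Lengths are in m, angles in rad, forces in N, time in s.
With the tool pointing down it reaches from about 0.4 to 0.875 m from the base axis. Payload 19.3 kg.
Tool frame: the origin (TCP) lies between the finger pads; the fingertips stand 25 mm ahead of it and the grasp point (between the pads) lies 6 mm ahead of it; y points along the fingers, x is the direction in which the jaws open and shut, and the axes are right-handed (so a half turn about y gives the same grasp; the last joint's range is limited). The gripper opens to 85 mm and grips with 20 to 120 N. Pads are 22 mm wide; open, the fingers measure 114 mm over their backs; the gripper's body (76 mm by 85 mm) begins 54 mm behind the grasp point. The pads swing forward as they close: fully open they stand 13 mm farther back than shut.
Start: joints at [1.097, 0.521, -0.036, 1.599, 0.021, 1.021, -0.113], TCP at [0.246, -0.575, 0.219] pointing down, gripper open.
Joint ranges: [-2.91, 2.91], [-0.3, 2.13], [-1.5, 1.42], [0.17, 2.43], [-1.26, 4.41], [0.16, 1.93], [-2.52, 2.52]. Speed limits (rad/s): [1.89, 1.89, 2.39, 2.39, 3.01, 3.01, 3.01].

### API

Orientations are given as a unit quaternion [w, x, y, z].
In Python, from cell import manip gives the robot as it stands.
- The arm moves only by the tool carry_out, never from a script. Its argument "motion" is one flat list of numbers, 7 for each row, row after row: the opening, from 0 (shut) to 1 (fully open), then the shift along the tool's x, y, z in cm, then the turn, a rotation vector about the tool's x, y, z in rad. In form: [claw, x, y, z, ax, ay, az, claw, x, y, z, ax, ay, az, ...]. A call has exactly 10 rows; each row shifts and turns the commanded pose from where the row before left it, along the tool's axes as they then stand; what a row does not reach is not made up. A row lasts 1/8 s, in which the tool goes at most 62.5 mm and 10.7 degrees, less where a joint would pass 70% of its speed; a pose out of reach is approached as far as the arm can. A call with a gripper value outside its range is refused whole. The fingers move at their own pace and stop on an object; the grip force is fixed at half the most. Time passes only in rows, so rows that do not move let the fingers close, or fill a call up. It gives the time, the measured TCP pose, the force and the opening at its end, in the units of the state.
- manip.state(): the state, without advancing time (a new reading comes with each control period).
- manip.camera(name): name is "side" or "top" or "wrist"; returns a dict with "pixels" (480x640x3 uint8, red, green, blue), "range_z" (480x640 float32, m along the optical axis (not along the pixel's ray), 0 where there is no reading), "intrinsics" (3x3 intrinsics, pixels), "position" and "rotation" of the camera in the world; the wrist camera has in their place "mount" (4x4, takes a point from camera to tool coordinates, whose origin is the TCP and whose axes are the tool frame's). Camera axes: x right, y down, z forward; pixel columns grow to the right and rows downward; lengths in m; the calibration is good to about 2 mm. The wrist camera is an equidistant fisheye: a pixel r from the principal point sees the ray r / f radians off the axis. A picture is of the moment at which its call begins: read the wrist's pose just before it.
- manip.finish_job(): hands the job in, once; it reports no verdict.
The state is a dict: "clock": time; "q": joint angles; "joint_velocities": joint speeds; "effort": joint torques, N m; "tool_pos": TCP position; "tcp_rot": TCP orientation; "wrist_force": force on the tool from outside, world axes, zero at the start; "wrist_torque": the same for the moment, N m; "gripper_width": finger opening in m.
Only numpy, scipy, OpenCV 4.12 (cv2) and the standard library are available. Lean on these libraries where they do the work, as an engineer would, in place of code of your own. Each camera call takes 0.05 s, during which the arm holds its last target.

## Working session

There is one attempt and no reset: what is moved stays moved. The work goes in short steps, Python scripts to look and compute and a tool call to move; the robot and the scene stay as the last step left them, time stands still between calls to the robot, and variables do not carry over. Pictures are saved under pics/ and viewed, and the job is handed in when it is done.

Besides the shell and the picture viewer there is one more tool, called after ">>>" by a JSON object that holds its "api" and its "payload". carry_out: Moves the arm, as the interface text tells. Its arguments: {"type":"object","properties":{"motion":{"type":"array","items":{"type":"number"}}},"required":["motion"]}

```bash
mkdir -p pics; ls
cat > h.py <<'E'
import numpy as np,cv2
from scipy.spatial.transform import Rotation as R
from cell import manip
def rot(q): return R.from_quat([q[1],q[2],q[3],q[0]])
def save(c,n,crop=None,k=1):
    im=c["pixels"][:,:,::-1]
    if crop: u0,v0,u1,v1=crop; im=im[v0:v1,u0:u1]
    cv2.imwrite("pics/"+n,cv2.resize(im,None,fx=k,fy=k,interpolation=cv2.INTER_CUBIC))
def w(c,u,v,z=None):
    K=c["intrinsics"];d=np.array([(u-K[0,2])/K[0,0],(v-K[1,2])/K[1,1],1.])
    Rm=np.array(c["rotation"]);Rm=Rm if Rm.shape==(3,3) else rot(Rm).as_matrix()
    p=np.array(c["position"])
    if z is None: return p+Rm@(d*c["range_z"][int(v),int(u)])
    r=Rm@d; return p+r*(z-p[2])/r[2]
E
python3 - <<'E'
from h import *
import pickle
s=manip.state();print(s)
for n in ["top","side"]:
    c=manip.camera(n);save(c,n+"0.png");print(n,c["intrinsics"],c["position"],c["rotation"]);pickle.dump(c,open(n+".pkl","wb"))
E
```

```text
pics
{'clock': 0.0, 'q': array([ 1.09679894,  0.52200722, -0.03630734,  1.59995441,  0.02118541,
        1.02109165, -0.11276555]), 'joint_velocities': array([ 0.00129396,  0.00037354,  0.00021011,  0.00215348, -0.00066954,
        0.00118788,  0.00079168]), 'effort': array([ 3.17082944e-03, -9.27114415e+01,  1.98156394e+00, -3.69931233e+01,
        1.80229062e-02,  8.19846347e-03,  6.10249140e-05]), 'tool_pos': array([ 0.24540478, -0.57445575,  0.21814938]), 'tcp_rot': array([ 0.59029602, -0.58992064,  0.38991026, -0.3892483 ]), 'wrist_force': array([-0.0128671 ,  0.8146066 ,  1.20781202]), 'wrist_torque': array([ 0.04855246, -0.00540078, -0.05865646]), 'gripper_width': 0.08572411424813609}
top [[563.45183952   0.         327.43974026]
 [  0.         563.45183952 238.8595004 ]
 [  0.           0.           1.        ]] [0.48048207 0.03434869 1.47110316] [-0.02232173  0.70861143 -0.70506936  0.01577273]
side [[596.61339656   0.         325.20461118]
 [  0.         596.61339656 247.49226551]
 [  0.           0.           1.        ]] [0.15307017 0.83404186 0.99208379] [ 0.08623729 -0.20666171  0.89781165 -0.37919429]
```

View pics/top0.png

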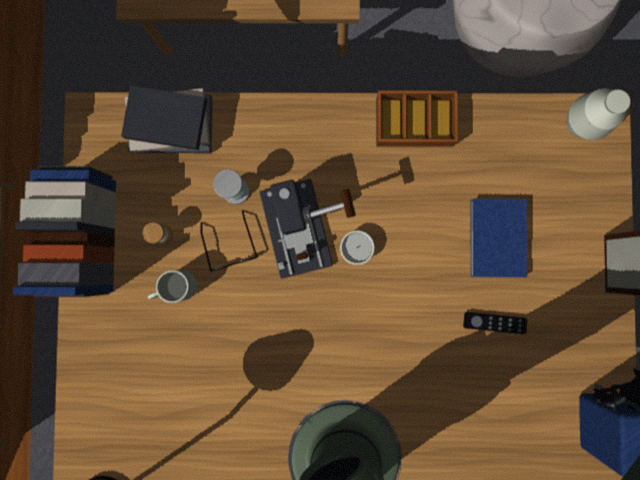

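View pics/side0.png

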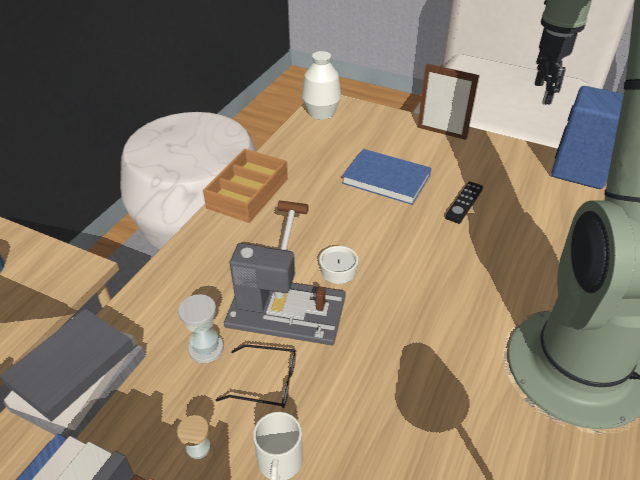

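Run:
```python
from h import *
s=manip.state();print(rot(s["tcp_rot"]).as_matrix().round(3))
```

```text
[[ 0.393 -0.     0.92 ]
 [-0.92   0.001  0.393]
 [-0.001 -1.    -0.   ]]
```

```bash
python3 - <<'E'
from h import *
import pickle
t=pickle.load(open("top.pkl","rb"));s=pickle.load(open("side.pkl","rb"))
save(t,"tz.png",(250,165,370,285),5);save(s,"sz.png",(210,190,360,350),5)
E
python3 -c "
import cv2
im=cv2.imread('pics/sz.png');cv2.imwrite('pics/sz2.png',im[200:800])"
```

```text
(no output)
```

View pics/tz.png

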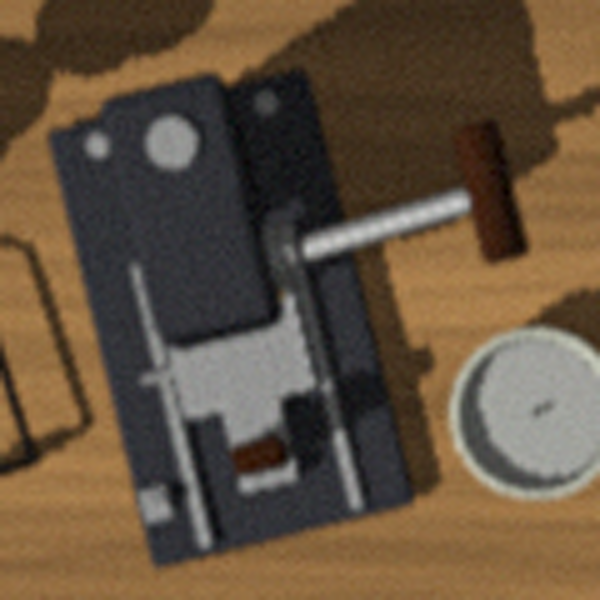

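View pics/sz2.png

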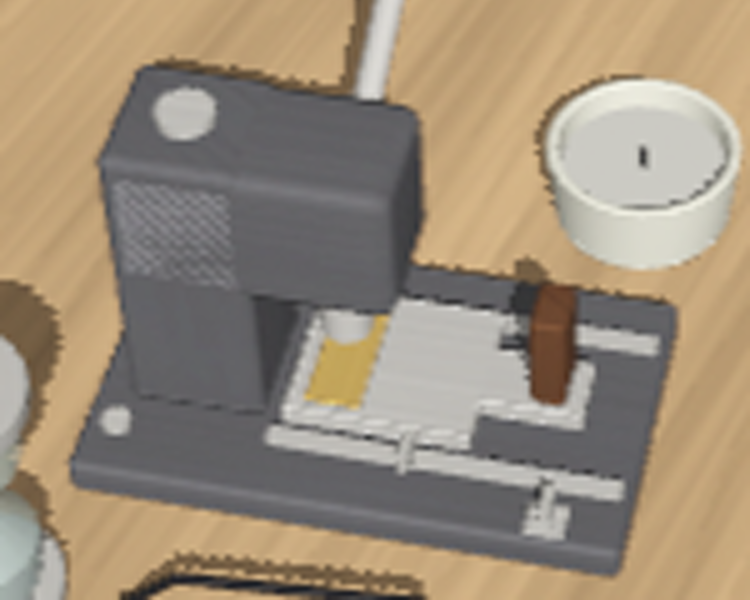

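```bash
cat >> h.py <<'E'
def proj(c,p):
    Rm=rot(c["rotation"]).as_matrix();q=(np.atleast_2d(p)-c["position"])@Rm
    K=c["intrinsics"];return np.c_[q[:,0]/q[:,2]*K[0,0]+K[0,2],q[:,1]/q[:,2]*K[1,1]+K[1,2]]
E
python3 - <<'E'
from h import *
import pickle
from scipy.optimize import least_squares
t=pickle.load(open("top.pkl","rb"));s=pickle.load(open("side.pkl","rb"))
loc=np.array([[105,70,18],[105,-70,18],[-130,-70,18],[-130,70,18],[-88,0,84]])/1000
px=np.array([[52,133],[303,70],[412,500],[156,564],[260,453]])/5-.4+[250,165]
W=np.array([[1],[1],[1],[1],[.6]])
def T(x,l): return np.atleast_2d(l)@R.from_euler("z",x[2]).as_matrix().T+[x[0],x[1],0]
f=lambda x:((proj(t,T(x,loc))-px)*W).ravel()
r=least_squares(f,[.6,0,0]);print(r.x,r.fun.round(2))
sl=np.array([[105,70,18],[-130,70,18],[-130,-70,18],[-96,13,84],[-96,-13,84]])/1000
spx=np.array([[75,465],[622,550],[677,305],[570,292],[577,285]])/5-.4+[210,230]
print((proj(s,T(r.x,sl))-spx).round(2))
g=lambda x:np.r_[f(x[:3]),((proj(s,T(x,sl[:3])+[x[3],x[4],x[5]])-spx[:3])).ravel(),x[3:]/.002*.5]
r2=least_squares(g,list(r.x)+[0,0,0]);print(r2.x,r2.fun.round(2))
g1=lambda x:np.r_[f(x[:3]),((proj(s,T(x,sl[:3]))-spx[:3])).ravel()]
r2=least_squares(g1,list(r.x));print(r2.x,r2.fun.round(2));np.save("press.npy",r2.x)
# marker, lug
for nm,c,(u,v) in [("lug t",t,np.array([148,379])/5-.4+[250,165]),("mark t",t,np.array([158,497])/5-.4+[250,165]),("lug s",s,np.array([405,445])/5-.4+[210,230]),("mark s",s,np.array([546,484])/5-.4+[210,230])]:
    p=w(c,u,v,.034); print(nm,((p-[r2.x[0],r2.x[1],0])@R.from_euler("z",r2.x[2]).as_matrix()*1000).round(1))
for n,l in [("pivot",[0,-.038,.13]),("grip",[0,-.038-.11*np.cos(.436),.13+.11*np.sin(.436)]),("hm",[-.088,0,.062])]: print(n,T(r2.x,l),proj(t,T(r2.x,l)))
E
```

```text
[0.59938343 0.13329952 0.25060858] [-1.26 -0.69  0.82 -1.16  1.03  0.65 -0.5   1.08 -0.16  0.13]
[[-2.84 -0.21]
 [-0.92  1.26]
 [ 0.3  -0.65]
 [-1.34  7.77]
 [-0.15 -0.24]]
[ 0.59928254  0.13312869  0.25436503 -0.00084915 -0.00255814 -0.00217193] [-1.32 -0.51  0.72 -1.18  1.26  0.55 -0.23  1.17 -0.04  0.13 -1.55 -0.16
  0.24  0.92  1.11 -0.86 -0.21 -0.64 -0.54]
[0.59840749 0.13262216 0.25530074] [-1.16 -0.15  0.87 -0.86  1.49  0.85  0.02  1.52  0.1   0.34 -2.19 -0.07
 -0.12  0.97  0.74 -0.94]
lug t [-33.8  48.6  34. ]
mark t [-93.5  58.3  34. ]
lug s [-34.7  44.6  34. ]
mark s [-95.5  53.   34. ]
pivot [[0.60800387 0.09585383 0.13      ]] [[307.1049939  215.68872903]]
grip [[ 6.33184102e-01 -6.23626149e-04  1.76454877e-01]] [[348.05443628 203.09225531]]
hm [[0.5132598  0.11039895 0.062     ]] [[302.24764063 255.97964769]]
```

```bash
cat >> h.py <<'E'
P=np.load("press.npy");RP=R.from_euler("z",P[2]).as_matrix()
def inpress(p): return ((np.asarray(p)-[P[0],P[1],0])@RP*1000)
def st():
    s=manip.state();print(s["clock"],"press",inpress(s["tool_pos"]).round(1),"F",(s["wrist_force"]@RP).round(1),"w",round(s["gripper_width"],4))
    A=RP.T@rot(s["tcp_rot"]).as_matrix();print("rotvec vs ideal",R.from_matrix(np.array([[0,0,1],[-1,0,0],[0,-1,0.]]).T@A).as_rotvec().round(4))
    return s
E
python3 -c "
from h import *
st()"
```

```text
0.1 press [-520.1 -595.   218.2] F [-0.4  0.4 -0.1] w 0.0854
rotvec vs ideal [-0.0002 -0.1485  0.0009]
```

>>> {"api": "carry_out", "payload": {"motion": [0,0,-0.5,0,0,0.1485,0,0,-3.6,-0.5,4.2,0,0,0,0,-3.6,-0.5,4.2,0,0,0,0,-3.6,-0.5,4.2,0,0,0,0,-3.6,-0.5,4.2,0,0,0,0,-3.6,-0.5,4.2,0,0,0,0,-3.6,-0.5,4.2,0,0,0,0,-3.6,-0.5,4.2,0,0,0,0,-3.6,0,4.2,0,0,0,0,-3.6,0,4.2,0,0,0]}}

```text
clock: 1.35
tool_pos: [0.5302, -0.1642, 0.2587]
tcp_rot: [-0.56, 0.56, -0.432, 0.432]
wrist_force: [0.1, -0.7, -1.0]
gripper_width: 0.0001
```

```bash
python3 -c "
from h import *
st()"
```

```text
1.35 press [-140.9 -270.   258.7] F [-0.1 -0.7 -1. ] w 0.0001
rotvec vs ideal [-0.0001  0.0001 -0.    ]
```

Remaining: press x +141, y +130, z −35 (leaving tips ~11 mm above the grip).

>>> {"api": "carry_out", "payload": {"motion": [0,-3,0,3.2,0,0,0,0,-3,0,3.2,0,0,0,0,-3,0,3.2,0,0,0,0,-2.5,0.5,2.8,0,0,0,0,-1.5,1.0,1.7,0,0,0,0,0,1.0,0,0,0,0,0,0,1.0,0,0,0,0,0,0,0,0,0,0,0,0,0,0,0,0,0,0,0,0,0,0,0,0]}}

```text
schema error: expected a multiple of 7 numbers
```

```bash
python3 -c "
from h import *
st()
for n in ['top','side']:
    c=manip.camera(n);save(c,n+'1.png',(250,100,410,220) if n=='side' else (260,140,400,260),5)"
```

```text
1.35 press [-140.9 -270.   258.7] F [-0.1 -0.7 -1. ] w 0.0001
rotvec vs ideal [-0.0001  0.0001 -0.    ]
```

View pics/side1.png

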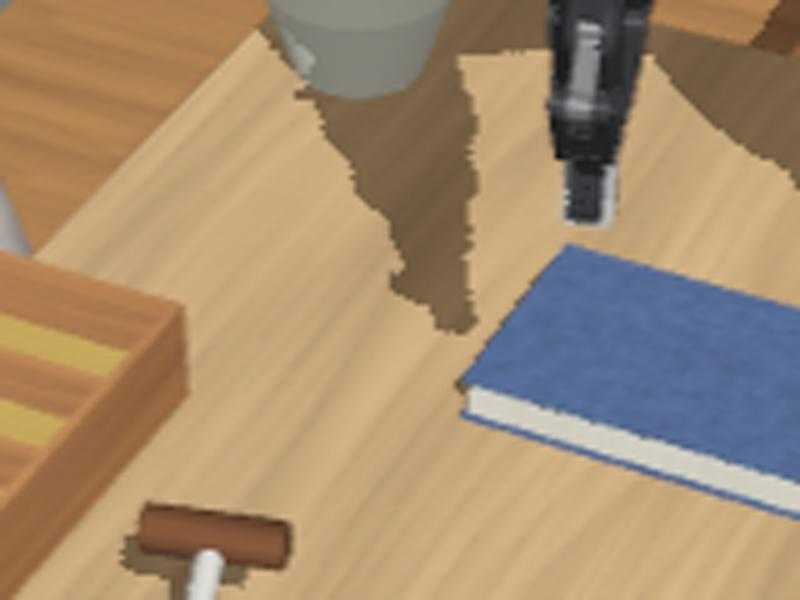

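View pics/top1.png

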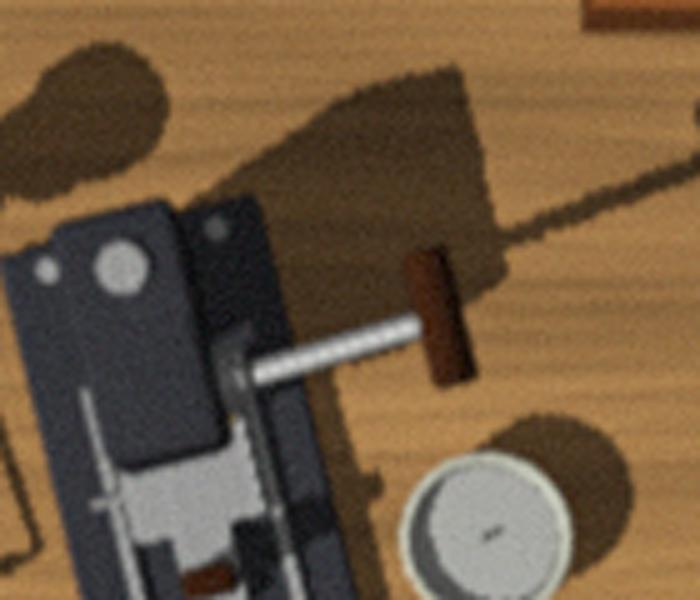

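The move was refused because I miscounted the numbers, so the arm is still over the book. The unobscured top view still shows the grip at (348,203), as measured. I'm resending the move.

>>> {"api": "carry_out", "payload": {"motion": [0,-3,0,3.2,0,0,0,0,-3,0,3.2,0,0,0,0,-3,0,3.2,0,0,0,0,-2.5,0.5,2.8,0,0,0,0,-1.5,1.0,1.7,0,0,0,0,0,1.0,0,0,0,0,0,0,1.0,0,0,0,0,0,0,0,0,0,0,0,0,0,0,0,0,0,0,0,0,0,0,0,0,0]}}

```text
clock: 2.7
tool_pos: [0.6332, -0.0048, 0.2242]
tcp_rot: [0.56, -0.559, 0.432, -0.433]
wrist_force: [-0.6, -0.3, 0.6]
gripper_width: -0.0001
```

```bash
python3 -c "
from h import *
st()
for n in ['top','side']:
    c=manip.camera(n);save(c,n+'1.png',(220,120,380,240) if n=='side' else (260,140,400,260),5)"
```

```text
2.7 press [  -1.  -141.7  224.2] F [-0.6 -0.1  0.6] w -0.0001
rotvec vs ideal [ 0.0007  0.0005 -0.0002]
```

View pics/side1.png

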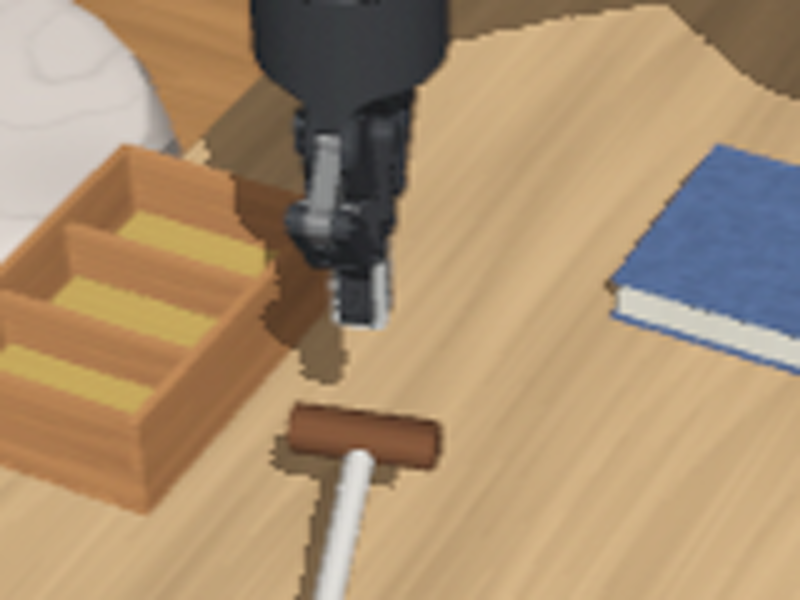

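```bash
python3 -c "
from h import *
c=manip.camera('side')
f=lambda l:(np.array(l)/1000)@RP.T+[P[0],P[1],0]
print(proj(c,f([-1,-141.7,199.2])),proj(c,f([0,-137.7,176.5])),proj(c,f([0,-137.7,187.5])))
for u,v in [(291,183),(293,206),(288,207)]: print(inpress(w(c,u,v)))"
```

```text
[[292.89079073 197.33875407]] [[292.37291505 206.81658423]] [[292.18115742 202.80299211]]
[  -2.04782379 -128.41398507  247.30997656]
[  -2.80905118 -132.69358459  183.3735043 ]
[   6.31381438 -126.22134268  184.49538147]
```

```bash
python3 -c "
from h import *
st()
c=manip.camera('side');save(c,'s2.png',(220,120,380,240),5)
st()
for v in range(140,212,4): print(v,inpress(w(c,291,v)).round(0), c['range_z'][v,291])
c=manip.camera('wrist');save(c,'w2.png');print(c['mount'],c['intrinsics'])"
```

```text
2.85 press [  -1.  -141.4  224. ] F [0.7 0.  0.9] w 0.0001
rotvec vs ideal [ 0.0004  0.0002 -0.0001]
2.9 press [  -1.  -141.4  223.9] F [ 0.2 -0.4  0.3] w -0.0004
rotvec vs ideal [ 0.0002  0.0001 -0.0001]
140 [ -12. -106.  366.] 1.1009587
144 [ -11. -108.  356.] 1.1091332
148 [ -12. -102.  351.] 1.1084567
152 [ -12. -101.  343.] 1.1137162
156 [ -10. -109.  328.] 1.1298451
160 [  -5. -125.  307.] 1.156895
164 [-15. -88. 325.] 1.1165463
168 [-14. -90. 314.] 1.1259198
172 [ -11. -101.  296.] 1.1460978
176 [  -3. -127.  266.] 1.1861594
180 [  -2. -130.  254.] 1.1973311
184 [  -2. -128.  245.] 1.201992
188 [  76. -412.    1.] 1.583419
192 [  72. -396.    0.] 1.5719433
196 [  68. -378.    2.] 1.5568281
200 [  64. -362.    2.] 1.545531
204 [   2. -135.  186.] 1.2490289
208 [   0. -127.  182.] 1.2462102
[[ 9.99999168e-01 -1.27209242e-03  2.12938370e-04  1.09936528e-03]
 [-5.97006730e-04 -3.10174060e-01  9.50679597e-01 -1.55571798e-01]
 [-1.14330435e-03 -9.50678933e-01 -3.10174561e-01  7.84066764e-02]
 [ 0.00000000e+00  0.00000000e+00  0.00000000e+00  1.00000000e+00]] [[371.64829954   0.         322.36759698]
 [  0.         371.64829954 243.13200308]
 [  0.           0.           1.        ]]
```

View pics/s2.png

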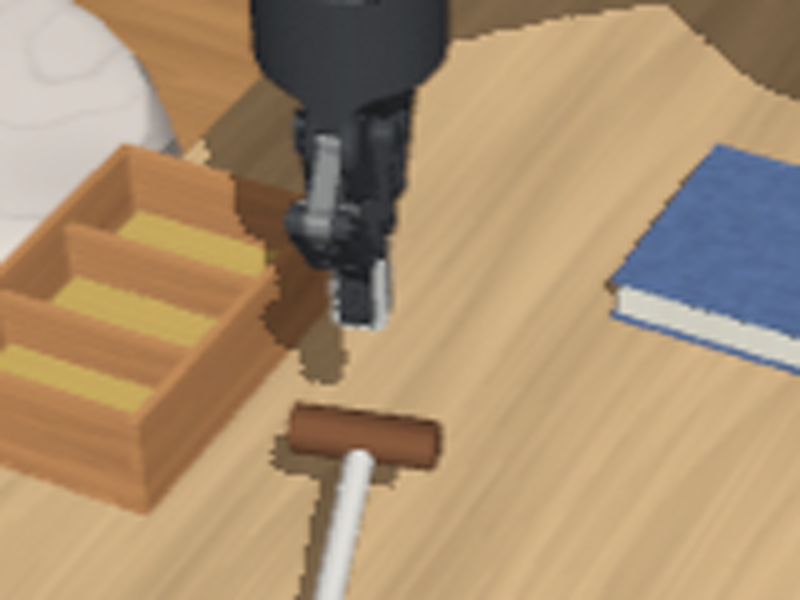

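View pics/w2.png

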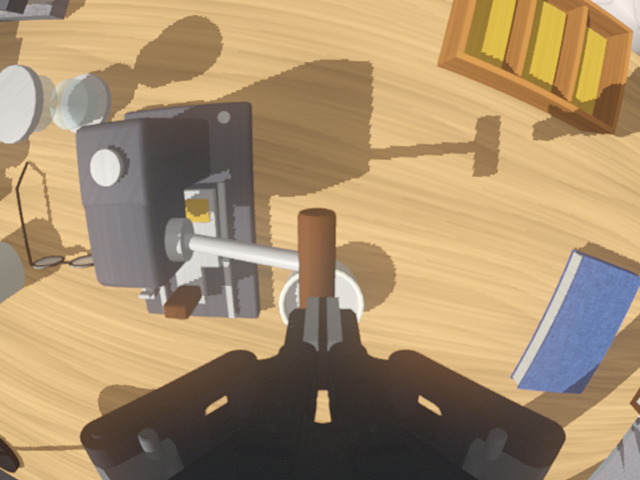

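```bash
cat >> h.py <<'E'
def ww(c,s,u,v,dep=None):
    K=c["intrinsics"];a=np.array([u-K[0,2],v-K[1,2]])/K[0,0];r=np.linalg.norm(a)
    d=np.r_[a/r*np.sin(r),np.cos(r)]; z=c["range_z"][int(v),int(u)] if dep is None else dep
    t=c["mount"][:3,:3]@(d/d[2]*z)+c["mount"][:3,3]
    return t,rot(s["tcp_rot"]).as_matrix()@t+s["tool_pos"]
E
python3 -c "
from h import *
s=st()
c=manip.camera('wrist')
for u,v in [(318,215),(318,250),(318,285),(315,300),(330,300),(315,315),(330,330),(315,345),(560,150),(220,118),(108,165),(350,300),(290,262)]:
  t,p=ww(c,s,u,v);print(u,v,(t*1000).round(1),inpress(p).round(1))"
```

```text
2.95 press [  -1.  -141.4  223.8] F [ 0.2  0.3 -0.1] w -0.0
rotvec vs ideal [ 0.0002  0.     -0.    ]
318 215 [-1.2 39.3 30.8] [  29.8 -140.2  184.5]
318 250 [-1.2 36.3 11.9] [  10.9 -140.1  187.5]
318 285 [-1.4 35.9 -9. ] [ -10.  -140.   187.9]
315 300 [ -1.9 -20.4  10. ] [   9.  -139.5  244.3]
330 300 [  4.2 -20.    9.8] [   8.8 -145.6  243.9]
315 315 [ -1.7 -32.    9.5] [   8.5 -139.7  255.9]
330 330 [  3.7 -44.1  10.2] [   9.2 -145.1  267.9]
315 345 [ -1.4 -49.9   7.7] [   6.7 -139.9  273.7]
560 150 [278.7 223.4  68.7] [  67.8 -420.     0.5]
220 118 [-98.1 203.3  89.2] [ 88.3 -43.3  20.6]
108 165 [-135.4   56.1   61.9] [ 60.9  -5.9 167.7]
350 300 [  30.4  196.6 -100. ] [-100.9 -171.8   27.2]
290 262 [   1.1 -155.6   78.4] [  77.4 -142.5  379.4]
```

The side and wrist cameras agree that the shut fingertips are at z ≈ 242, about 18 mm behind the reported TCP. The interface text puts them 25 mm ahead of it. I'll feel for contact to settle which is right.

>>> {"api": "carry_out", "payload": {"motion": [0,0,0.5,0,0,0,0,0,0,0.5,0,0,0,0,0,0,0.5,0,0,0,0,0,0,0.5,0,0,0,0,0,0,0,0,0,0,0,0,0,0,0,0,0,0,0,0,0,0,0,0,0,0,0,0,0,0,0,0,0,0,0,0,0,0,0,0,0,0,0,0,0,0]}}

```text
clock: 4.25
tool_pos: [0.6331, -0.0044, 0.2037]
tcp_rot: [0.56, -0.56, 0.432, -0.432]
wrist_force: [0.1, 0.4, 0.0]
gripper_width: 0.0001
```

```bash
python3 -c "
from h import *
s=st()
c=manip.camera('wrist');save(c,'w3.png',(160,160,480,400),2.5)
for u,v in [(318,215),(318,250),(318,285),(315,300),(330,300)]:
  t,p=ww(c,s,u,v);print(u,v,(t*1000).round(1),inpress(p).round(1))"
```

```text
4.25 press [  -1.  -141.3  203.7] F [0.2 0.4 0. ] w 0.0001
rotvec vs ideal [0. 0. 0.]
318 215 [ -3.1 203.1  -9.2] [ -10.3 -138.2    0.6]
318 250 [-1.  17.1 18.5] [  17.5 -140.3  186.6]
318 285 [-1.1 17.2 -0.4] [  -1.4 -140.2  186.5]
315 300 [ -1.9 -20.4  10. ] [   9.  -139.5  224.1]
330 300 [  4.2 -19.8   9.7] [   8.7 -145.6  223.5]
```

View pics/w3.png

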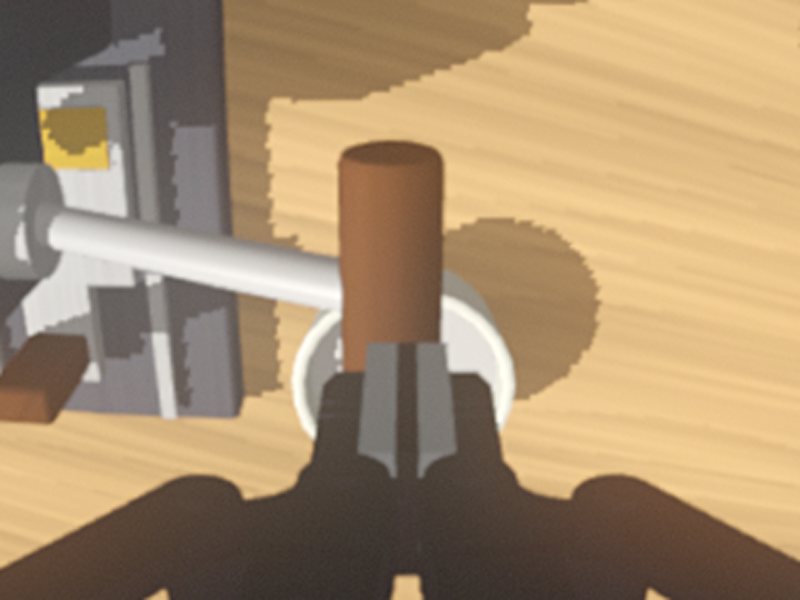

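>>> {"api": "carry_out", "payload": {"motion": [0,0,1.5,0,0,0,0,0,0,1.5,0,0,0,0,0,0.1,1.0,0,0,0,0,0,0.1,1.0,0,0,0,0,0,0.1,1.0,0,0,0,0,0,0.1,1.0,0,0,0,0,0,0,1.0,0,0,0,0,0,0,1.0,0,0,0,0,0,0,0,0,0,0,0,0,0,0,0,0,0,0]}}

```text
clock: 5.55
tool_pos: [0.6344, -0.0091, 0.1135]
tcp_rot: [-0.559, 0.56, -0.432, 0.433]
wrist_force: [-0.3, -5.1, 8.1]
gripper_width: -0.0004
```

```bash
python3 -c "
from h import *
s=st()
c=manip.camera('wrist');save(c,'w4.png',(160,160,480,400),2.5)
for u,v in [(318,250),(318,285),(315,300),(330,300)]:
  t,p=ww(c,s,u,v);print(u,v,(t*1000).round(1),inpress(p).round(1))
c=manip.camera('side');save(c,'s4.png',(220,140,380,260),5)"
```

```text
5.55 press [  -1.  -146.2  113.5] F [-1.6 -4.9  8.1] w -0.0004
rotvec vs ideal [ 0.0002  0.0007 -0.0009]
318 250 [ -0.7 -11.9  28.6] [  27.6 -145.6  125.3]
318 285 [ -0.7 -11.8  12.8] [  11.8 -145.5  125.2]
315 300 [ -1.9 -19.6   9.6] [   8.6 -144.3  133.1]
330 300 [  4.2 -20.4  10. ] [   9.  -150.4  133.9]
```

View pics/w4.png

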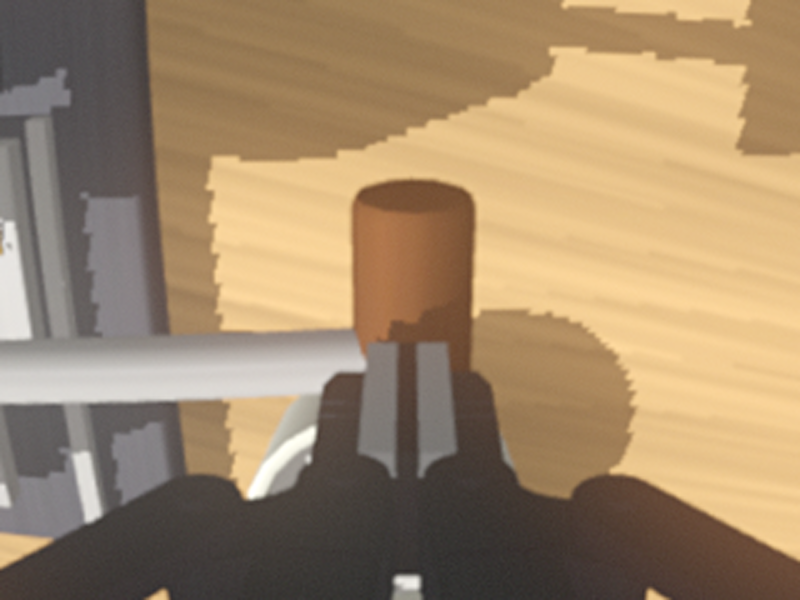

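View pics/s4.png

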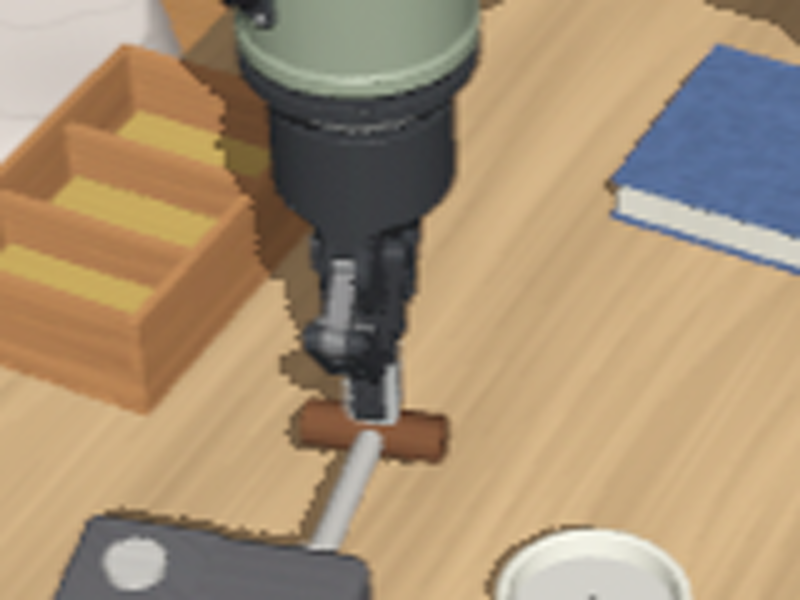

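Contact confirmed: the bar top is at z 125, so the tips are about 12 mm behind the TCP, and the force is 8 N. Another ~13 mm reaches the stop.

>>> {"api": "carry_out", "payload": {"motion": [0,0,0.5,0,0,0,0,0,-0.1,0.4,0,0,0,0,0,-0.1,0.3,0,0,0,0,0,0,0.15,0,0,0,0,0,0,0,0,0,0,0,0,0,0,0,0,0,0,0,0,0,0,0,0,0,0,0,0,0,0,0,0,0,0,0,0,0,0,0,0,0,0,0,0,0,0]}}

```text
clock: 6.9
tool_pos: [0.634, -0.0072, 0.1002]
tcp_rot: [-0.559, 0.559, -0.432, 0.433]
wrist_force: [-0.1, -3.9, 9.0]
gripper_width: 0.0001
```

```bash
python3 -c "
from h import *
s=st()
c=manip.camera('wrist');save(c,'w5.png',(160,160,480,400),2.5)
for u,v in [(318,255),(318,265),(318,285)]:
  t,p=ww(c,s,u,v);print(u,v,(t*1000).round(1),inpress(p).round(1))"
```

```text
6.9 press [  -0.9 -144.3  100.2] F [-1.  -3.7  9. ] w 0.0001
rotvec vs ideal [ 0.0006  0.0007 -0.0009]
318 255 [ -0.7 -11.9  26.4] [  25.5 -143.6  112.1]
318 265 [ -0.7 -12.3  22.2] [  21.3 -143.6  112.5]
318 285 [ -0.7 -13.9  13.8] [  12.9 -143.5  114.1]
```

>>> {"api": "carry_out", "payload": {"motion": [0,0,0.15,0,0,0,0,0,0,0.15,0,0,0,0,0,0,0,0,0,0,0,0,0,0,0,0,0,0,0,0,0,0,0,0,0,0,0,0,0,0,0,0,0,0,0,0,0,0,0,0,0,0,0,0,0,0,0,0,0,0,0,0,0,0,0,0,0,0,0,0]}}

```text
clock: 8.2
tool_pos: [0.6341, -0.007, 0.0986]
tcp_rot: [0.56, -0.559, 0.432, -0.433]
wrist_force: [-9.5, -3.7, 31.8]
gripper_width: -0.0004
```

```bash
python3 -c "
from h import *
s=st()
c=manip.camera('wrist')
for u,v in [(318,255),(318,265),(318,275)]:
  t,p=ww(c,s,u,v);print(u,v,(t*1000).round(1),inpress(p).round(1))"
```

```text
8.2 press [  -0.7 -144.1   98.6] F [-10.1  -1.2  31.8] w -0.0004
rotvec vs ideal [ 0.0013  0.0007 -0.0011]
318 255 [ -0.7 -12.8  26.7] [  26.  -143.5  111.5]
318 265 [ -0.7 -12.4  22.2] [  21.5 -143.5  111. ]
318 275 [ -0.7 -12.8  17.9] [  17.2 -143.4  111.5]
```

The stop is reached: force rose from 9 to 32 N with about 1.5 mm of travel, and the bar is at its calculated stop height. Now I'll release upward.

>>> {"api": "carry_out", "payload": {"motion": [0,0,-0.6,0,0,0,0,0,0,-1.0,0,0,0,0,0,0,-1.2,0,0,0,0,0,0,-1.2,0,0,0,0,0,0,-1.2,0,0,0,0,0,0,-1.5,0,0,0,0,0,0,-1.5,0,0,0,0,0,0,-2,0,0,0,0,0,0,-2,0,0,0,0,0,0,-1.5,0,0,0,0]}}

```text
clock: 9.5
tool_pos: [0.6337, -0.0066, 0.2353]
tcp_rot: [0.56, -0.559, 0.432, -0.433]
wrist_force: [1.0, -0.4, -0.0]
gripper_width: -0.0002
```

```bash
python3 -c "
from h import *
s=st()
c=manip.camera('wrist');save(c,'w6.png',(160,100,480,340),2.5)
for u,v in [(318,220),(318,255),(318,265),(318,275)]:
  t,p=ww(c,s,u,v);print(u,v,(t*1000).round(1),inpress(p).round(1))"
```

```text
9.5 press [  -1.1 -143.7  235.3] F [ 0.8 -0.6 -0. ] w -0.0002
rotvec vs ideal [ 0.0004  0.0004 -0.0003]
318 220 [-1.3 48.3 25.7] [  24.6 -142.4  187. ]
318 255 [-1.4 48.8  4.4] [   3.4 -142.3  186.5]
318 265 [-1.5 49.5 -2.1] [  -3.2 -142.2  185.8]
318 275 [-1.5 47.  -7.5] [  -8.6 -142.2  188.3]
```

View pics/w6.png

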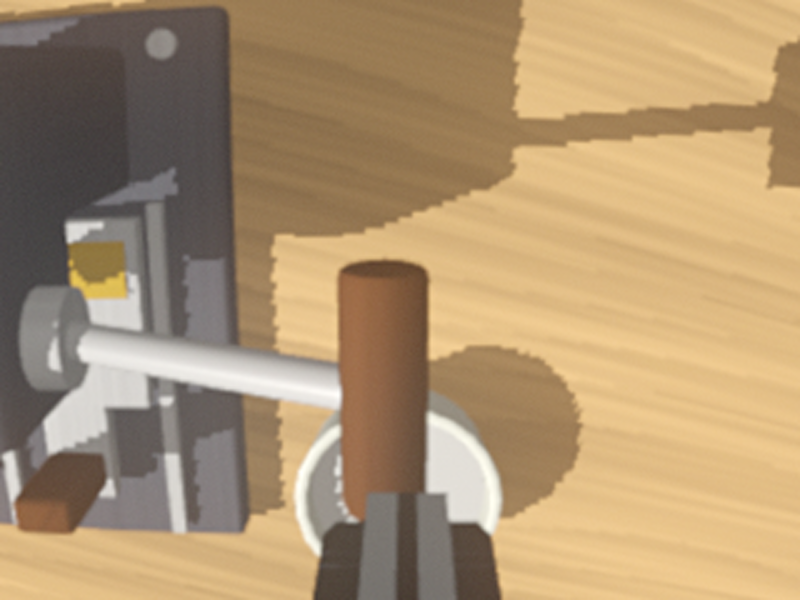

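>>> {"api": "carry_out", "payload": {"motion": [1,0,0,-3.5,0,0,0,1,-3.6,0,-3.5,0,0,0,1,-3.6,0,-3.5,0,0,0,1,-3.6,0,-3.4,0,0,0,1,-3.6,0,0,0,0,0,1,0,0,0,0,0,0,1,0,0,0,0,0,0,1,0,0,0,0,0,0,1,0,0,0,0,0,0,1,0,0,0,0,0,0]}}

```text
clock: 10.8
tool_pos: [0.4628, 0.0976, 0.2341]
tcp_rot: [-0.559, 0.56, -0.432, 0.432]
wrist_force: [0.6, -0.6, 0.5]
gripper_width: 0.0855
```

```bash
python3 -c "
from h import *
s=st()
c=manip.camera('wrist');save(c,'w7.png')
import pickle;pickle.dump((c,s),open('w7.pkl','wb'))"
```

```text
10.8 press [-140.     0.3  234.1] F [ 0.4 -0.7  0.5] w 0.0855
rotvec vs ideal [-0.0002  0.0006  0.    ]
```

View pics/w7.png

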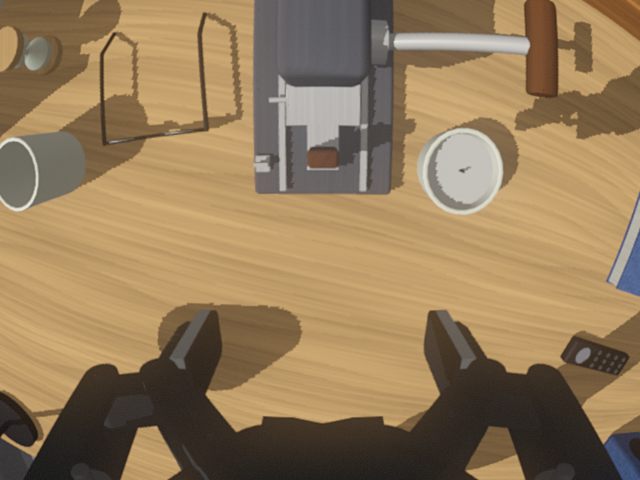

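```bash
python3 -c "
from h import *
import pickle
c,s=pickle.load(open('w7.pkl','rb'))
save(c,'w7z.png',(240,75,400,195),5)
for u,v in [(315,152),(323,152),(335,152),(323,148),(323,156),(210,315),(435,315),(205,325)]:
  t,p=ww(c,s,u,v);print(u,v,(t*1000).round(1),inpress(p).round(1))"
```

```text
315 152 [ -4.8 150.5  56.9] [-83.1   5.1  83.7]
323 152 [  1.8 150.4  56.9] [-83.1  -1.5  83.7]
335 152 [ 11.5 148.8  57. ] [-83.  -11.2  85.3]
323 148 [  1.8 169.1  59.1] [-81.   -1.5  65. ]
323 156 [  1.8 149.2  53.7] [-86.4  -1.5  84.9]
210 315 [-41.8 -35.   10.2] [-129.8   42.2  269.1]
435 315 [ 44.4 -34.3   9.7] [-130.3  -44.1  268.4]
205 325 [-41.7 -42.4  10.2] [-129.8   42.   276.5]
```

View pics/w7z.png

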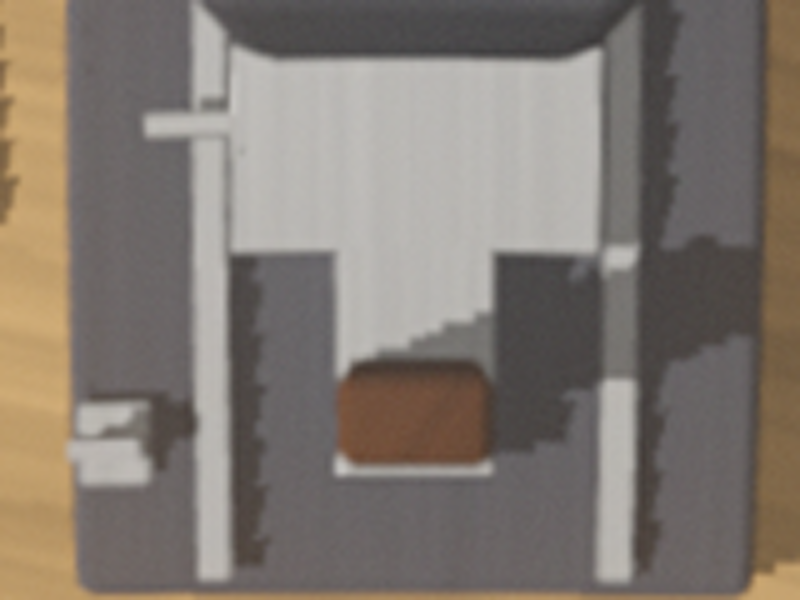

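```bash
cat >> h.py <<'E'
def wz(c,s,u,v,z):
    # intersect wrist ray with world height z
    a,p1=ww(c,s,u,v,0.1);_,p2=ww(c,s,u,v,0.3)
    return inpress(p1+(p2-p1)*(z-p1[2])/(p2[2]-p1[2]))
E
python3 -c "
from h import *
import pickle
c,s=pickle.load(open('w7.pkl','rb'))
for n,x,y,z in [('lug',145,126,.034),('lug hi',145,115,.034),('lug lo',145,137,.034),('mark',150,449,.034),('mk hi',150,440,.034),('mk lo',150,459,.034),('H L',340,415,.084),('H R',490,415,.084),('H top',415,372,.084),('H bot',415,465,.084),('baseFL',80,590,.018),('baseFR',755,592,.018)]:
  print(n,wz(c,s,x/5-.4+240,y/5-.4+75,z).round(1))"
```

```text
lug [-35.6  49.6  34. ]
lug hi [-33.5  49.6  34. ]
lug lo [-37.7  49.6  34. ]
mark [-98.   49.8  34. ]
mk hi [-96.3  49.7  34. ]
mk lo [-100.    49.8   34. ]
H L [-87.7  11.1  84. ]
H R [-87.7 -13.4  84. ]
H top [-80.6  -1.2  84. ]
H bot [-96.1  -1.1  84. ]
baseFL [-128.4   67.4   18. ]
baseFR [-129.   -70.8   18. ]
```

>>> {"api": "carry_out", "payload": {"motion": [1,0.1,2,2.5,0,0,0,1,0,2,2.5,0,0,0,1,0,2.5,0,0,0,0,1,0,2.5,0,0,0,0,1,0,2.5,0,0,0,0,1,0,2.5,0,0,0,0,1,0,2.0,0,0,0,0,1,0,1.0,0,0,0,0,1,0,0,0,0,0,0,1,0,0,0,0,0,0]}}

```text
clock: 12.1
tool_pos: [0.5118, 0.1096, 0.0649]
tcp_rot: [0.56, -0.559, 0.432, -0.433]
wrist_force: [-0.3, 0.0, 0.7]
gripper_width: 0.0856
```

```bash
python3 -c "
from h import *
s=st()
c=manip.camera('wrist');save(c,'w8.png')
c=manip.camera('side');save(c,'s8.png',(220,210,380,330),5)"
```

```text
12.1 press [-89.6  -0.4  64.9] F [-0.3  0.1  0.7] w 0.0856
rotvec vs ideal [0.0009 0.0001 0.    ]
```

View pics/w8.png

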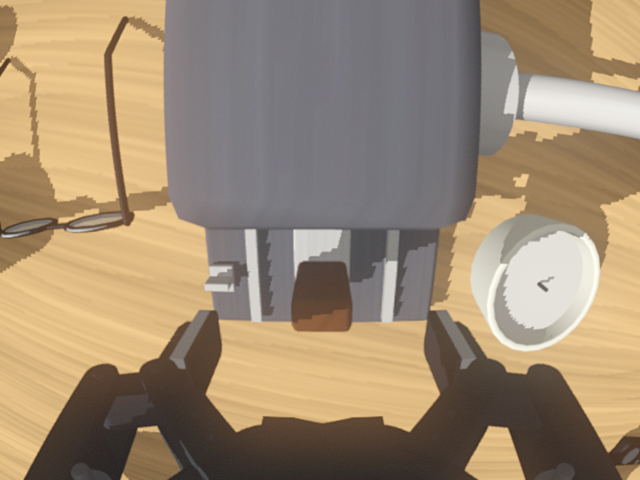

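View pics/s8.png

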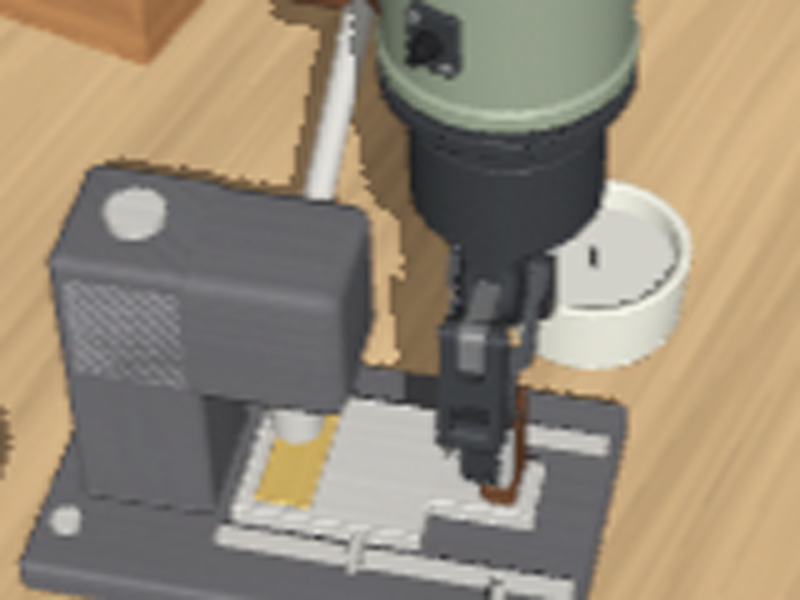

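>>> {"api": "carry_out", "payload": {"motion": [1,0.07,1.0,0,0,0,0,1,0,1.0,0,0,0,0,1,0,0.9,0,0,0,0,1,0,0,0,0,0,0,0.2,0,0,0,0,0,0,0,0,0,0,0,0,0,0,0,0,0,0,0,0,0,0,0,0,0,0,0,0,0,0,0,0,0,0,0,0,0,0,0,0,0]}}

```text
clock: 13.45
tool_pos: [0.5114, 0.1099, 0.0357]
tcp_rot: [0.56, -0.559, 0.432, -0.432]
wrist_force: [-4.2, 5.6, 8.7]
gripper_width: 0.0254
```

```bash
python3 -c "
from h import *
s=st()
c=manip.camera('wrist');save(c,'w9.png')
c=manip.camera('side');save(c,'s9.png',(220,210,380,330),5)"
```

```text
13.45 press [-89.9   0.   35.7] F [-2.6  6.4  8.7] w 0.0254
rotvec vs ideal [ 0.0005 -0.0007  0.001 ]
```

View pics/w9.png

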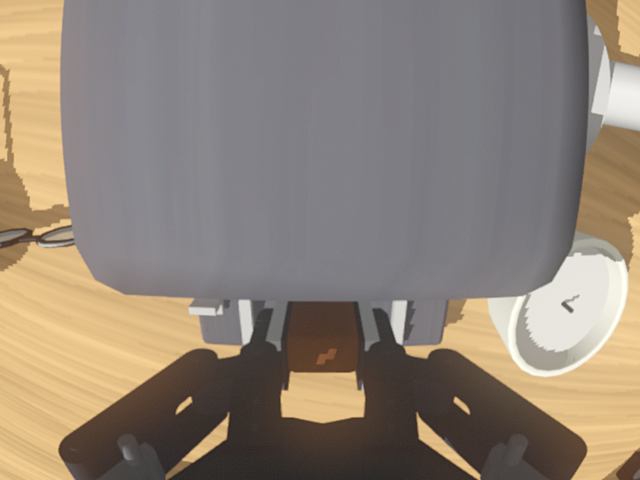

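View pics/s9.png

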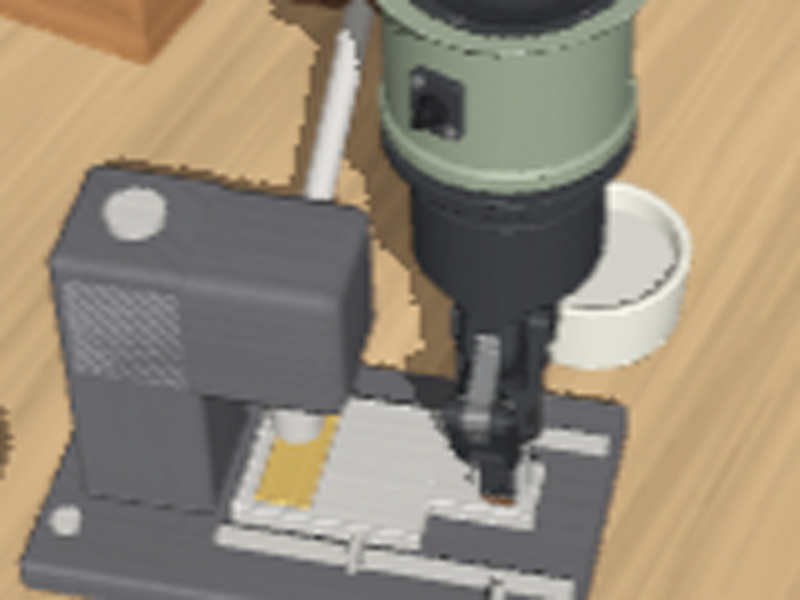

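>>> {"api": "carry_out", "payload": {"motion": [0,0,0,-0.4,0,0,0,0,0,0,-0.8,0,0,0,0,0,0,-0.8,0,0,0,0,0,0,-0.8,0,0,0,0,0,0,-0.8,0,0,0,0,0,0,-0.8,0,0,0,0,0,0,-0.6,0,0,0,0,0,0,0,0,0,0,0,0,0,0,0,0,0,0,0,0,0,0,0,0]}}

```text
clock: 14.8
tool_pos: [0.4645, 0.0979, 0.0357]
tcp_rot: [0.561, -0.559, 0.432, -0.432]
wrist_force: [4.0, 9.7, -0.7]
gripper_width: 0.0252
```

```bash
cat > look.py <<'E'
from h import *
import sys,pickle
n=sys.argv[1]
s=st()
c=manip.camera('wrist');save(c,'w'+n+'.png');pickle.dump((c,s),open('w%s.pkl'%n,'wb'))
c=manip.camera('side');save(c,'s%s.png'%n,(270,275,350,335),10);pickle.dump(c,open('s%s.pkl'%n,'wb'))
c=manip.camera('top');save(c,'t%s.png'%n,(260,220,340,280),10);pickle.dump(c,open('t%s.pkl'%n,'wb'))
E
python3 look.py 10
```

```text
14.8 press [-138.3    0.2   35.7] F [ 6.3  8.4 -0.7] w 0.0252
rotvec vs ideal [ 0.0033 -0.0009  0.0015]
```

View pics/w10.png

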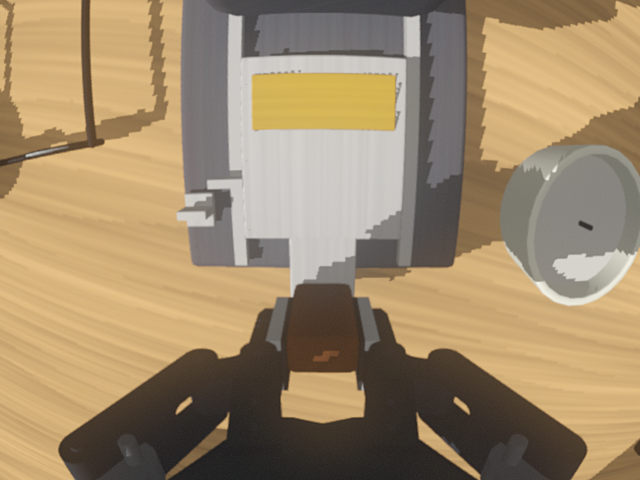

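View pics/s10.png

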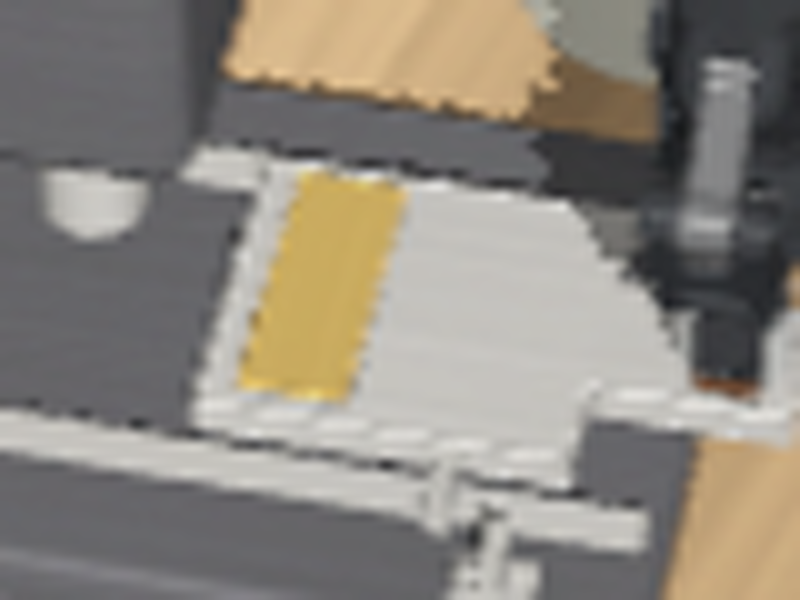

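View pics/t10.png

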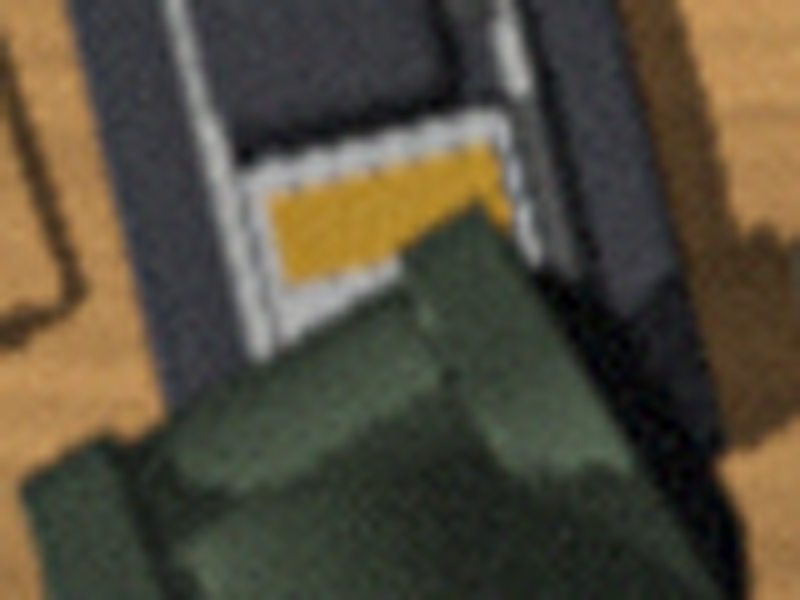

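Tray is following the pull. In the wrist view the lug sits just behind the marker at about (220,190). Enlarging that and measuring the gap.

```bash
python3 -c "
from h import *
import pickle
c,s=pickle.load(open('w10.pkl','rb'))
save(c,'w10z.png',(170,160,250,220),10)"
```

```text
(no output)
```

View pics/w10z.png

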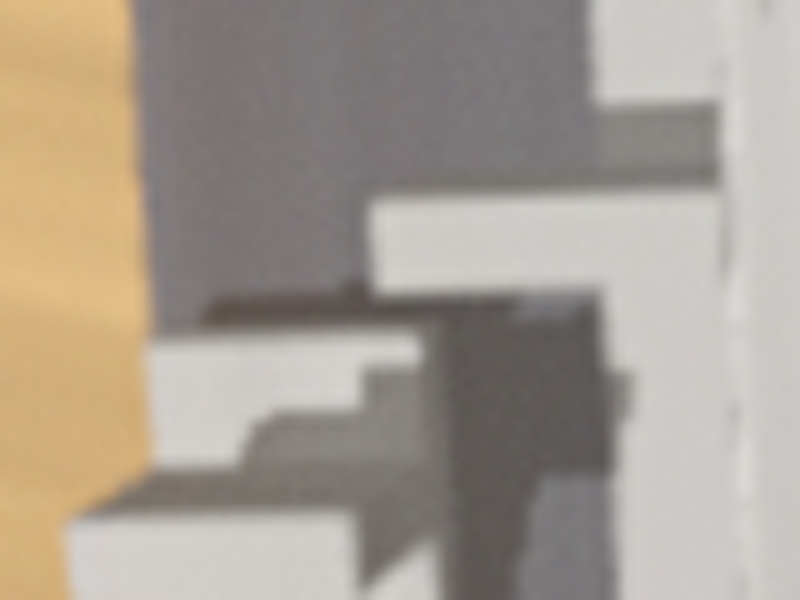

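```bash
python3 -c "
from h import *
import pickle
c,s=pickle.load(open('w10.pkl','rb'))
save(c,'w10y.png',(160,190,240,250),10)
f=lambda x,y:wz(c,s,x/10-.45+170,y/10-.45+160,.034)
a=f(370,198);a2=f(370,293);b=f(358,515);print(a,a2,b,b-a)"
```

```text
[-81.76903472  50.04390654  34.        ] [-86.02325308  50.32306807  34.        ] [-96.11114026  51.65301264  34.        ] [-1.43421055e+01  1.60910610e+00  7.10542736e-15]
```

View pics/w10y.png

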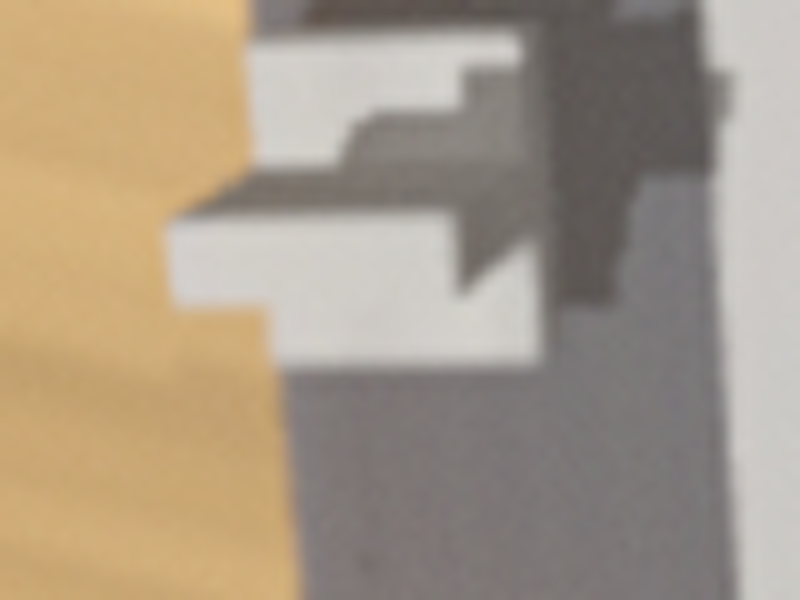

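>>> {"api": "carry_out", "payload": {"motion": [0,0,0,-0.4,0,0,0,0,0,0,-0.4,0,0,0,0,0,0,-0.4,0,0,0,0,0,0,-0.15,0,0,0,0,0,0,0,0,0,0,0,0,0,0,0,0,0,0,0,0,0,0,0,0,0,0,0,0,0,0,0,0,0,0,0,0,0,0,0,0,0,0,0,0,0]}}

```text
clock: 16.2
tool_pos: [0.4517, 0.0946, 0.0357]
tcp_rot: [0.561, -0.558, 0.432, -0.432]
wrist_force: [6.1, 10.2, -2.5]
gripper_width: 0.0254
```

```bash
python3 look.py 11; python3 -c "
from h import *
import pickle
c,s=pickle.load(open('w11.pkl','rb'))
save(c,'w11z.png',(150,130,230,190),10)"
```

```text
16.2 press [-151.6    0.3   35.7] F [ 8.5  8.3 -2.5] w 0.0254
rotvec vs ideal [ 0.0038 -0.0009  0.0016]
```

View pics/w11z.png

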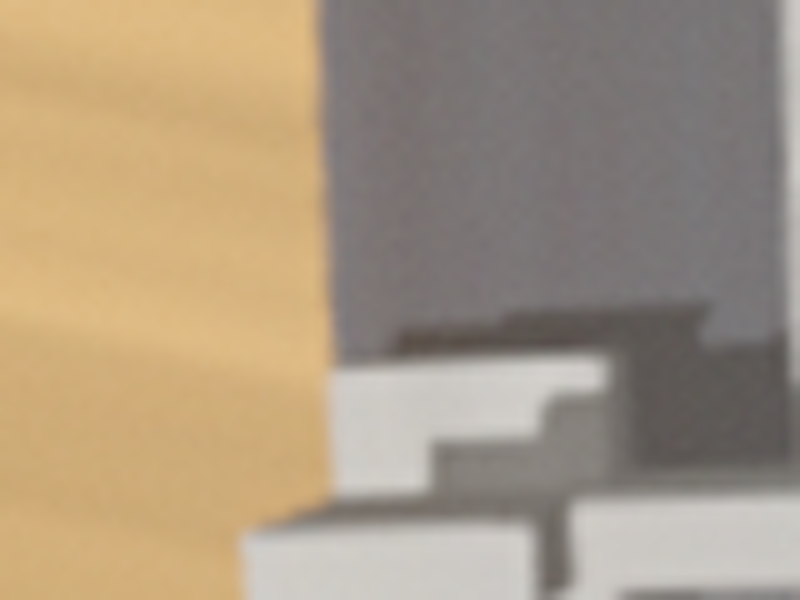

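View pics/s11.png

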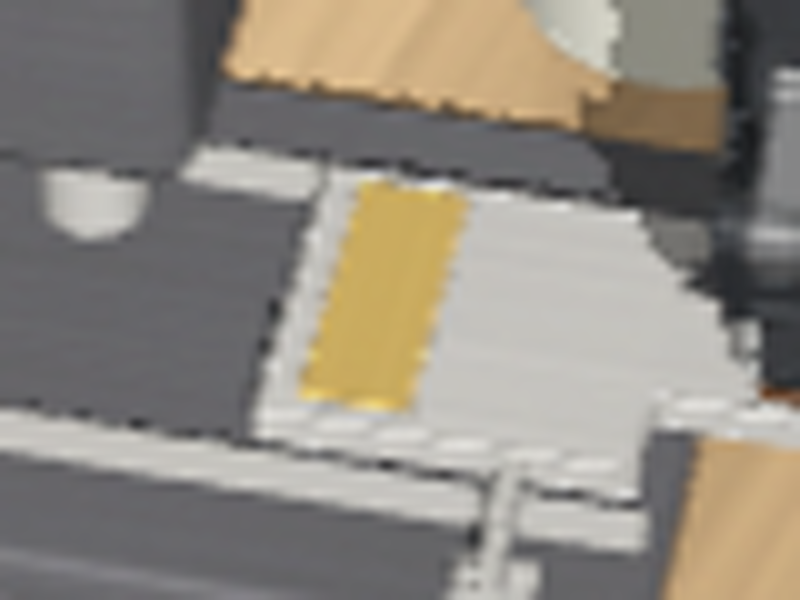

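```bash
python3 -c "
from h import *
import pickle
c,s=pickle.load(open('w11.pkl','rb'))
save(c,'w11y.png',(160,165,240,225),10)
f=lambda x,y:wz(c,s,x/10-.45+150,y/10-.45+130,.034)
for p in [(575,503),(780,493),(530,522),(250,532)]: print(p,f(*p).round(2))
# predicted pixel direction of press x-constant line"
```

```text
(575, 503) [-95.26  49.9   34.  ]
(780, 493) [-95.12  40.42  34.  ]
(530, 522) [-96.03  52.07  34.  ]
(250, 532) [-95.96  65.7   34.  ]
```

View pics/w11y.png

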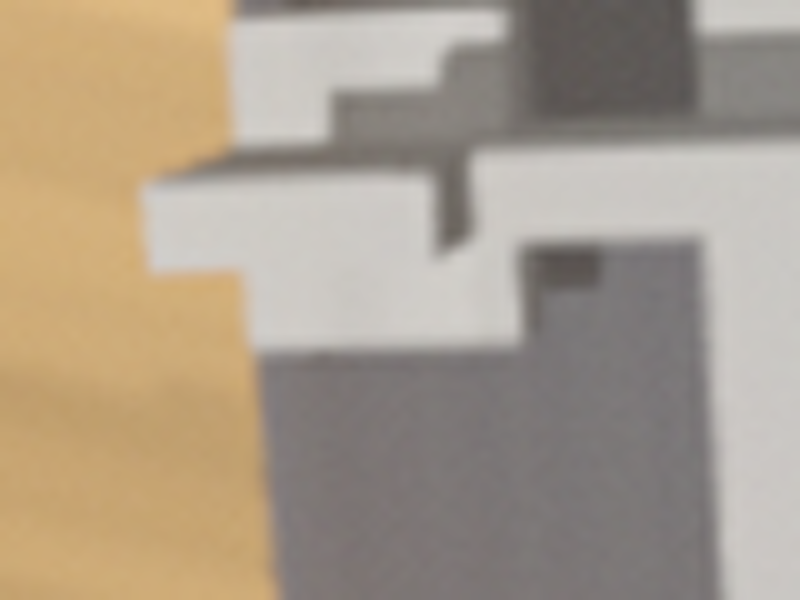

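Now lug and marker nearly align, with the lug about 0.7 mm short. Small correction.

>>> {"api": "carry_out", "payload": {"motion": [0,0,0,-0.07,0,0,0,0,0,0,0,0,0,0,0,0,0,0,0,0,0,0,0,0,0,0,0,0,0,0,0,0,0,0,0,0,0,0,0,0,0,0,0,0,0,0,0,0,0,0,0,0,0,0,0,0,0,0,0,0,0,0,0,0,0,0,0,0,0,0]}}

```text
clock: 17.6
tool_pos: [0.451, 0.0944, 0.0357]
tcp_rot: [0.561, -0.558, 0.432, -0.432]
wrist_force: [6.7, 9.6, -2.6]
gripper_width: 0.0254
```

```bash
python3 look.py 12; python3 -c "
from h import *
import pickle
c,s=pickle.load(open('w12.pkl','rb'))
save(c,'w12y.png',(160,165,240,225),10)
c=manip.camera('side');save(c,'s12b.png')
c=manip.camera('top');save(c,'t12b.png')"
```

```text
17.6 press [-152.3    0.3   35.7] F [ 8.9  7.6 -2.6] w 0.0254
rotvec vs ideal [ 0.0038 -0.0009  0.0016]
```

View pics/w12y.png

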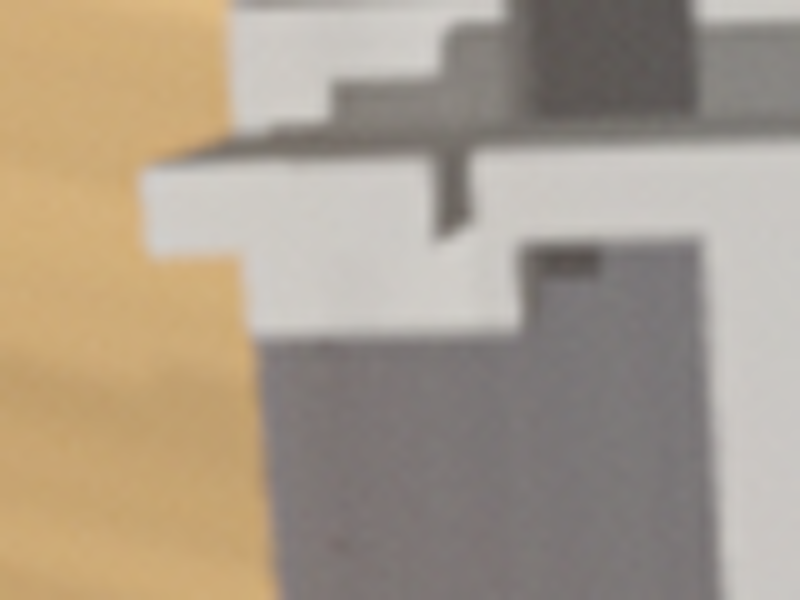

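View pics/s12b.png

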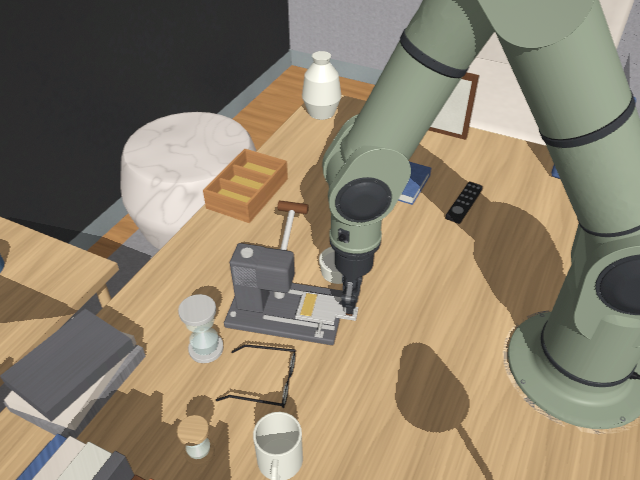

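View pics/t12b.png

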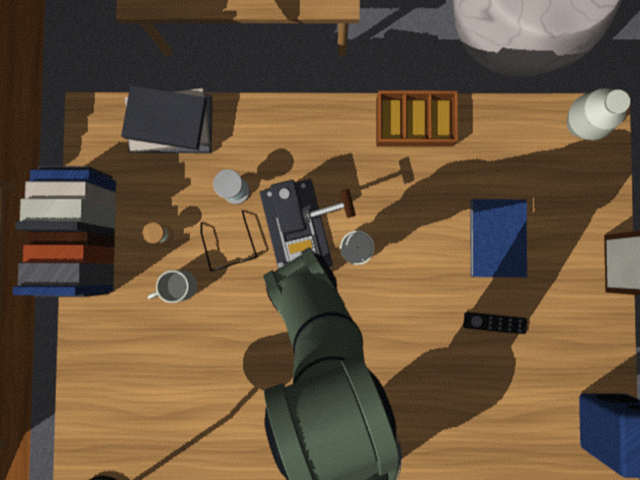

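```bash
python3 -c "
from h import *
st();print(manip.finish_job());"
```

```text
17.85 press [-152.3    0.3   35.7] F [ 7.9  8.8 -2.4] w 0.0253
rotvec vs ideal [ 0.0038 -0.0008  0.0017]
the job is handed in; nothing more can be done
None
```

The bookmark is stamped, and the tray is pulled out to the marker with the gripper still holding the handle. I handed the job in at about 18 s.

- **Stamping:** with the tray home, I pressed the lever to its stop. The force jumped from 9 to 32 N, and the grip's top was about 1 mm below its calculated stop height, within the camera's accuracy. After I let go, the lever sprang back to its rest height (top at about 187 mm).
- **Tray:** the handle is held with the fingers 25.4 mm apart, and I pulled the tray out about 62 mm. In the last wrist picture the lug's and marker's edges lined up to about 0.1–0.2 mm on that picture's scale, and the spring pull was about 8–9 N.
- **Other objects:** in the last side and top views nothing else looks moved. The arm hid part of the candle bowl and the book in the side view.

**Checks that disagreed:**
- **Fingertips:** the interface text puts the shut fingertips 25 mm ahead of the TCP. The cameras and the first touch on the grip showed them about 12 mm behind it, so I worked from what I measured.
- **Side force:** the wrist also read a steady sideways force of about 8 N while holding the handle, from a slight sideways offset in the grip. I left it as it was.
- **Refused move:** one move call was refused because I miscounted its numbers. Nothing moved, and I sent it again.

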